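# Set the shoe gauge and hold its sprung rod open at the mark

## Task

The cobbler is about to lay a shoe in the bench's sprung length gauge. By its orange stirrup, bring the gauge's tube down level and swing it round until it points along the yellow line on its base; then pull the sprung rod out until the middle of its red band stands at the mouth of the tube, and finish still gripping the stirrup and holding it there, for the spring draws it back if it is let go. Leave the shoe last, glue bottle, tin and hammer where they are.

Things in the scene. Friction and masses are not known exactly. Their poses are not given: they have to be found in the camera images.
- gauge: Base of the shoe-length gauge, a grey steel plate 300 x 110 x 12 mm screwed to the bench. Origin on the bench under the swivel axis; its x axis runs along the yellow line (8 mm wide, painted on the plate from 52 to 208 mm ahead of the origin), z up; the plate spans x -90 to 210 mm. It stands fast, at a different place and yaw each time.
- pivot (a point): Point on the swivel axis, 120 mm above the bench (straight above the base's origin), where the swivel (upright) axis and the tilt (level) axis cross. The tube, rod and stirrup lie along one line through this point.
- swivel (a joint): Swivel of the aluminium post about the upright axis, rad: 0 when the tube points along the yellow line (base +x), positive anticlockwise seen from above; range -1.0 to 0.4. Stiff: it stays where it is left (about 0.4 N m).
- tilt (a joint): Tilt of the blue tube about the level axis through the pivot, rad: 0 level, positive with the stirrup end raised; range -0.25 to 0.75. Stiff: it stays where it is left (about 0.6 N m).
- rod (a joint): How far the sprung rod is drawn out of the tube, m: 0 home, stop at 0.080, 0.050 when the middle of the red band stands at the tube's mouth. The spring pulls it home with about 5 N at 0 and 12 N at 0.050 (150 N/m).
- stirrup_bar (a point): Middle of the orange stirrup's round end bar, the part to grip: 14 mm thick, always level, square to the rod's line, 64 mm free between the two side arms. It lies 170 mm + the rod joint's value from the pivot along the tube's line. Behind it the stirrup is open for 58 mm, so a finger goes down on each side of the bar from above; the bar can turn between the fingers as the tilt changes.
- tube_mouth (a point): Centre of the blue tube's mouth (dark collar, 32 mm diameter), 95 mm from the pivot along the tube's line. The tube is 28 mm thick and reaches 105 mm the other way, with a black heel cup at that end.
- red_band (a point): Middle of the red band on the steel rod: 12 mm long, 17 mm diameter; the rod is 14 mm. Hidden in the tube with the rod home, 50 mm inside the mouth.
- last: Green plastic shoe last lying loose on the bench, about 220 x 76 x 90 mm, 0.45 kg; origin under its middle. Leave alone.
- glue: White glue bottle with a green cap, 60 mm diameter, 130 mm high, loose; origin at the centre of its foot. Leave alone.
- tin: Brass-coloured tin with a black lid, 72 mm diameter, 60 mm high, loose; origin at the centre of its foot. Leave alone.
- hammer: Hammer 250 mm long lying loose on the bench, handle towards its -x. Leave alone.

How it is judged:
On the way, in this order (a step that is already met when the one before it is completed fails the run):
1. the gauge is level and points along the yellow line (value of joint swivel between -0.1 and 0.1 rad and value of joint tilt between -0.09 and 0.09 rad), for 0.2 s.
2. then the rod is drawn out until the red band stands at the tube's mouth (all of step 1 and value of joint rod between 0.044 and 0.056 m and contact force between the fingers and rod above 3 N), for 0.3 s.
At the end, for the whole second after the job is handed in: The gripper still holds the stirrup (over 3 N of contact) with the rod at rest 50 mm out, within 6 mm (the tube's mouth somewhere on the red band), the tube level within 0.09 rad and pointing along the yellow line within 0.10 rad, through the last second (all of step 2 and velocity of joint rod between -0.01 and 0.01 m/s); the arm keeps its last pose, push and grip.
It fails at once if a bystander (last, glue bottle, tin, hammer) is shifted by more than 20 mm (distance of any of last, glue, tin, hammer from where it was at the start of the episode above 0.02 m).
It also fails if it takes over 38 s, if anything falls off the work surface, if the arm or the gripper's body presses on something with over 40 N, if the wrist force passes 120 N, or if a joint passes its speed limit or range.

## Robot

A 7-joint arm with a two-finger parallel gripper is mounted at the origin on the work surface. World frame = base frame: x ahead of the robot, y to its left, z up, the work surface at z = 0. Lengths are in m, angles in rad, forces in N, time in s.
With the tool pointing down it reaches from about 0.4 to 0.925 m from the base axis. Payload 4.1 kg.
Tool frame: the origin (TCP) lies at the very end of the fingers, on their centre line; the grasp point (between the pads) lies 19 mm behind it (r.tcp_to_grasp is the distance from the TCP to the grasp point, in m); z points along the fingers, y is the direction in which the jaws open and shut (so a half turn about z gives the same grasp; the last joint's range is limited). The gripper opens to 85 mm and grips with 20 to 120 N. Pads are 22 mm wide; open, the fingers measure 114 mm over their backs; the gripper's body (76 mm by 85 mm) begins 54 mm behind the grasp point. The pads swing forward as they close: fully open they stand 13 mm farther back than shut.
Start: joints at [-1.313, 0.398, 0.045, 1.537, -0.019, 1.207, -0.051], TCP at [0.227, 0.609, 0.231] pointing down, gripper open.
Joint ranges: [-2.82, 2.82], [-0.49, 2.23], [-1.37, 1.46], [0, 2.46], [-1.36, 4.5], [0.23, 2], [-2.94, 2.94]. Speed limits (rad/s): [2.57, 2.57, 3.14, 3.14, 3.14, 3.14, 3.14].

## Interface

Orientations are given as a 3x3 rotation matrix whose columns are the frame's x, y, z axes.
In Python, from cell import r, viewer gives the robot as it stands.
- The arm moves only by the shell command python3 -m handwheel 'ROWS' [FORCE]. ROWS is JSON, one flat list of numbers, 7 for each row, row after row: the shift along the tool's x, y, z in cm, then the turn, a rotation vector about the tool's x, y, z in degrees, then the opening, from -1 (shut) to 1 (fully open). A call has 1 to 12 rows; each row is the pose to reach, as a shift and turn from the pose commanded when the call began, along the tool's axes at that moment; what a row does not reach only later rows make up. A row lasts 1/10 s, in which the tool goes at most 50 mm and 8.59 degrees, less where a joint would pass 70% of its speed; a pose out of reach is approached as far as the arm can. A call with a gripper value outside its range is refused whole. The fingers move at their own pace and stop on an object; FORCE is the grip in N (left out, the last holds). Time passes only in rows, so rows that repeat a pose let the fingers close. It gives the time, the measured TCP pose, the force and the opening at its end, in the units of the state.
- r.get_state(): the state, without advancing time (a new reading comes with each control period).
- viewer.read_camera(name): name is "scene" or "top"; returns the picture (480x640x3 uint8, red, green, blue); there is no depth.
- viewer.camera_model(name): a dict with "fovy" (degrees; the focal length in pixels is half the picture's height over the tangent of half this angle, whatever the lens; pixels are square), "cx", "cy" (the principal point, pixels), "R" (3x3) and "t" (3): a world point X has camera coordinates R X + t. Camera axes: x right, y down, z forward; pixel columns grow to the right and rows downward; lengths in m; the calibration is good to about 2 mm. A picture is of the moment at which its call begins. camera_model takes no time and is no camera call.
- r.job_done(): hands the job in, once; it reports no verdict.
The state is a dict: "time": time; "joints": joint angles; "dq": joint speeds; "tau": joint torques, N m; "tcp_pos": TCP position; "ee_rot": TCP orientation; "wrist_force": force on the tool from outside, world axes, zero at the start; "torque": the same for the moment, N m; "width": opening from 0.0 (shut) to 1.0 (fully open).
Only numpy, scipy, OpenCV 4.12 (cv2) and the standard library are available. Lean on these libraries where they do the work, as an engineer would, in place of code of your own. Each camera call takes 0.05 s, during which the arm holds its last target.

## Working session

There is one attempt and no reset: what is moved stays moved. The work goes in short steps, Python scripts to look and compute and a shell command to move; the robot and the scene stay as the last step left them, time stands still between calls to the robot, and variables do not carry over. Pictures are saved under pics/ and viewed, and the job is handed in when it is done.

```bash
ls; mkdir -p pics
python3 - <<'E'
from cell import r, viewer
import cv2,numpy as np
for n in("scene","top"):
    im=viewer.read_camera(n); cv2.imwrite(f"pics/{n}0.png",im[:,:,::-1]); m=viewer.camera_model(n)
    print(n,m["fovy"],m["cx"],m["cy"],np.round(m["R"],4).tolist(),np.round(m["t"],4).tolist())
s=r.get_state(); print(s["time"],s["tcp_pos"],np.round(s["ee_rot"],3).tolist(),s["width"])
E
```

```text
pics
scene 54.85783290535021 318.73970629579173 235.84296689521346 [[-0.6191, 0.7853, 0.0064], [0.5919, 0.4719, -0.6535], [-0.5162, -0.4008, -0.7569]] [0.2886, -0.2131, 1.4489]
top 56.31963818527689 322.019217923372 235.0388530484588 [[-0.0277, -0.9996, 0.0063], [-0.9905, 0.0266, -0.1352], [0.1349, -0.01, -0.9908]] [0.0117, 0.5051, 1.021]
0.1 [0.22683086 0.60855514 0.23038544] [[-0.937, 0.349, -0.0], [0.349, 0.937, -0.002], [-0.0, -0.002, -1.0]] 1.0015051315640962
```

View pics/scene0.png

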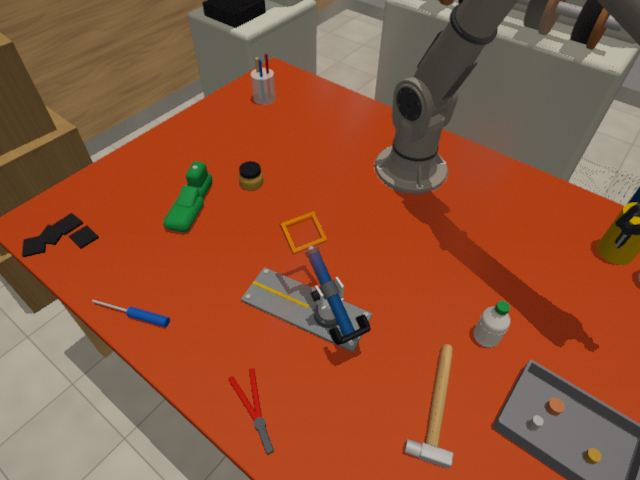

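View pics/top0.png

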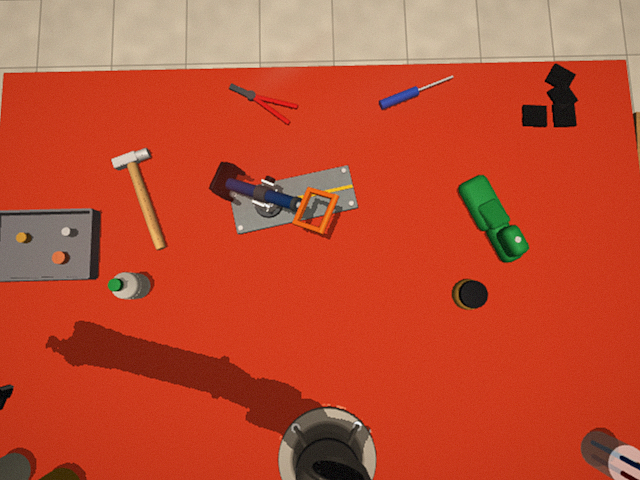

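```bash
cat > h.py <<'E'
from cell import r, viewer
import cv2,numpy as np
def K(m):
    f=240/np.tan(np.radians(m["fovy"]/2)); return f
def ray(n,p):
    m=viewer.camera_model(n);R=np.array(m["R"]);t=np.array(m["t"])
    d=R.T@np.array([(p[0]-m["cx"])/K(m),(p[1]-m["cy"])/K(m),1]); return -R.T@t,d/np.linalg.norm(d)
def plane(n,p,z):
    o,d=ray(n,p); return o+d*(z-o[2])/d[2]
def proj(n,X):
    m=viewer.camera_model(n);c=np.array(m["R"])@X+np.array(m["t"]); return K(m)*c[:2]/c[2]+[m["cx"],m["cy"]]
def tri(ps,pt):
    o1,d1=ray("scene",ps);o2,d2=ray("top",pt)
    s=np.linalg.lstsq(np.c_[d1,-d2],o2-o1,rcond=None)[0]
    a,b=o1+s[0]*d1,o2+s[1]*d2; return (a+b)/2,np.linalg.norm(a-b)
def orange(im):
    h=cv2.cvtColor(im,cv2.COLOR_RGB2HSV); return cv2.inRange(h,(11,150,110),(21,255,255))
def yellow(im):
    h=cv2.cvtColor(im,cv2.COLOR_RGB2HSV); return cv2.inRange(h,(22,120,110),(34,255,255))
def biggest(m):
    c=max(cv2.findContours(m,cv2.RETR_EXTERNAL,cv2.CHAIN_APPROX_NONE)[0],key=cv2.contourArea); return c
E
python3 - <<'E'
from h import *
for n,roi in(("scene",(200,200,200,170)),("top",(200,140,180,120))):
    im=cv2.imread(f"pics/{n}0.png")[:,:,::-1].copy()
    x,y,w,h=roi; sub=np.zeros_like(im); sub[y:y+h,x:x+w]=im[y:y+h,x:x+w]
    hsv=cv2.cvtColor(sub,cv2.COLOR_RGB2HSV)
    ym=yellow(sub); pts=np.argwhere(ym)[:,::-1]
    P=np.array([plane(n,p,.012)[:2] for p in pts]); c=P.mean(0); u=np.linalg.svd(P-c)[2][0]; u*=-np.sign(u[1])
    s=(P-c)@u; print(n,"yellow",len(P),c,np.degrees(np.arctan2(u[1],u[0])),"ends",c+u*s.min(),c+u*s.max(),s.max()-s.min())
    g=cv2.inRange(hsv,(0,0,70),(180,60,200)); g=cv2.morphologyEx(g,cv2.MORPH_OPEN,np.ones((3,3)))
    cc=biggest(g)[:,0]; P=np.array([plane(n,p,.012)[:2] for p in cc],np.float32)
    print("plate",cv2.minAreaRect(P*1000))
    om=orange(sub); 
    oc=biggest(om); print("orange",cv2.contourArea(oc),cv2.approxPolyDP(oc,5,True)[:,0].tolist())
    v=sub.copy()[y:y+h,x:x+w]; v[om[y:y+h,x:x+w]>0]=(255,0,255); v[ym[y:y+h,x:x+w]>0]=(0,255,255)
    cv2.imwrite(f"pics/{n}m.png",cv2.resize(np.hstack([sub[y:y+h,x:x+w],v]),None,fx=2,fy=2,interpolation=0)[:,:,::-1])
E
```

```text
scene yellow 178 [ 0.61390861 -0.00273703] -78.73894415963943 ends [0.59907086 0.07178219] [ 0.62908793 -0.07897177] 0.1537133010431173
plate ((605.5936279296875, 39.44111633300781), (117.09516143798828, 242.18057250976562), 11.216306686401367)
orange 1186.0 [[314, 211], [280, 223], [293, 253], [326, 240]]
top yellow 68 [ 0.6211818  -0.04073306] -79.62922607397509 ends [0.60401289 0.05308242] [ 0.62812733 -0.07868532] 0.1339561272933372
plate ((580.0460205078125, 139.8319854736328), (101.365478515625, 143.9184112548828), 11.004664421081543)
orange 1220.0 [[308, 187], [298, 197], [303, 199], [293, 223], [321, 233], [337, 195]]
```

View pics/scenem.png

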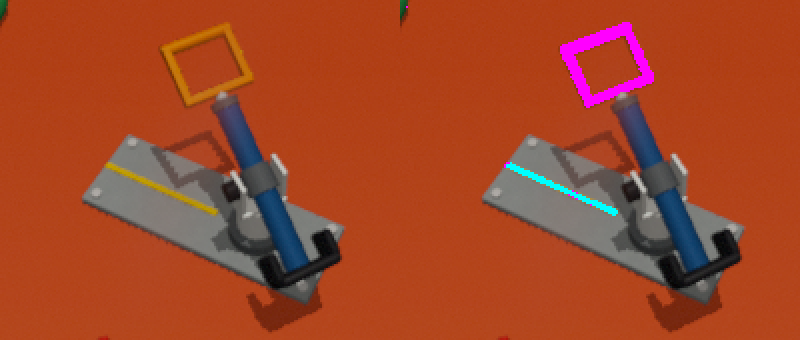

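View pics/topm.png

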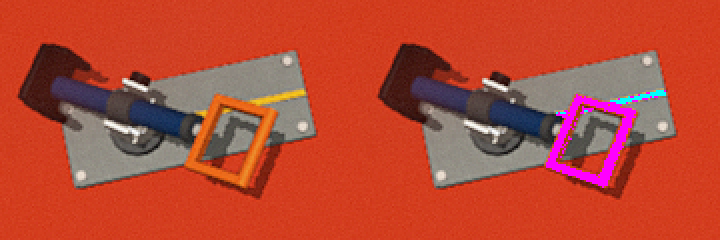

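Run:
```python
from h import *
a=np.array([.59907,.07178]);b=np.array([.62909,-.07897]);
for far in (b,[.62813,-.07869]):
    pass
u=(b-a)/np.linalg.norm(b-a); o=(a+b)/2-.13*u; yaw=np.arctan2(u[1],u[0])
print("origin",o,np.degrees(yaw))
piv=np.r_[o,.12]
print("pivot px",proj("scene",piv),proj("top",piv))
cs=o+u*-.09; n=np.array([-u[1],u[0]])
for x in(-.09,.21):
    for y in(-.055,.055):
        X=np.r_[o+u*x+n*y,.012]; print(x,y,proj("scene",X).round(),proj("top",X).round())
for nm,ps,pt in(("bar",(298.5,220.5),(326,213.3)),("oA",(314,211),(337,195)),("oB",(280,223),(321,233))):
    X,e=tri(ps,pt); d=X-piv; L=np.linalg.norm(d)
    print(nm,X.round(4),"err",e,"dist",L,"az rel",np.arctan2(d[1],d[0])-yaw,"tilt",np.arcsin(d[2]/L))
```

```text
origin [0.58869063 0.12390159] -78.73758433339182
pivot px [328.98880635 288.94220792] [263.59239168 193.48856881]
-0.09 -0.055 [372. 312.] [237. 234.]
-0.09 0.055 [353. 350.] [228. 190.]
0.21 -0.055 [264. 266.] [359. 207.]
0.21 0.055 [240. 298.] [348. 164.]
bar [ 0.5273 -0.0102  0.1963] err 0.0012686356935900636 dist 0.16607584465371583 az rel -0.6260097256210511 tilt 0.4774372662194474
oA [ 0.5346 -0.0019  0.2487] err 0.06588128767621342 dist 0.18788800152687937 az rel -0.6022707112665886 tilt 0.7542384645416865
oB [ 0.5161 -0.028   0.1632] err 0.07540490492521988 dist 0.17382793799490065 az rel -0.6420023626851488 tilt 0.251221039837949
```

```bash
cat >> h.py <<'E'
from scipy.spatial.transform import Rotation as Ro
yaw=np.radians(-78.74); O=np.array([.5887,.1239])
def bar(sw,ti,rod):
    a=yaw+sw; return np.r_[O,.12]+(.17+rod)*np.array([np.cos(ti)*np.cos(a),np.cos(ti)*np.sin(a),np.sin(ti)])
def rel(tcp,sw):
    # target: tool down, y along -tube azimuth
    s=r.get_state(); R=np.array(s["ee_rot"]); a=yaw+sw+np.pi
    y=np.array([np.cos(a),np.sin(a),0]); z=np.array([0,0,-1.]); T=np.c_[np.cross(y,z),y,z]
    return np.round(R.T@(tcp-s["tcp_pos"])*100,2), np.round(np.degrees(Ro.from_matrix(R.T@T).as_rotvec()),2)
E
python3 - <<'E'
from h import *
b=bar(-.626,.477,0); print(b); print(rel(b+[0,0,.075],-.626))
E
```

```text
[ 0.52581447 -0.01340859  0.19804974]
(array([-49.74, -47.85,  -4.18]), array([-0.1 ,  0.01,  4.17]))
```

```bash
python3 -m handwheel '[-2,-2,-2,0,0,1,0,-5,-5,-4,0,0,2,0,-8,-8,-4,0,0,3,0,-11,-11,-4,0,0,4,0,-14,-14,-4,0,0,4,0,-17.5,-17,-4,0,0,4,0,-21,-20,-4,0,0,4,0,-24.5,-23,-4,0,0,4,0,-28,-26,-4,0,0,4,0,-31,-29,-4,0,0,4,0,-34,-32,-4,0,0,4,0,-36,-34.5,-4,0,0,4,0]' 40
python3 - <<'E'
from h import *
print(rel(bar(-.626,.477,0)+[0,0,.075],-.626))
E
```

```text
time: 1.3
tcp_pos: [0.4447, 0.1571, 0.2712]
ee_rot: [[-0.909, 0.416, 0.0], [0.416, 0.909, -0.001], [-0.0, -0.0, -1.0]]
wrist_force: [-0.3, 0.6, -0.2]
width: 0.5
(array([-14.47, -12.12,  -0.18]), array([-0.02,  0.02,  0.01]))
```

```bash
python3 -m handwheel '[-3,-2.5,0,0,0,0,0,-6,-5,0,0,0,0,0,-9,-7.5,0,0,0,0,0,-12,-10,0,0,0,0,0,-13.5,-11.3,0,0,0,0,0,-14.5,-12.1,0,0,0,0,0,-14.5,-12.1,0,0,0,0,0,-14.5,-12.1,0,0,0,0,0]'
python3 - <<'E'
from h import *
print(rel(bar(-.626,.477,0)+[0,0,-.021],-.626))
A=[]
for n,roi in(("scene",(210,140,200,150)),("top",(240,130,200,150))):
    im=viewer.read_camera(n); x,y,w,h=roi; A.append(cv2.resize(im[y:y+h,x:x+w],None,fx=2,fy=2))
cv2.imwrite("pics/a1.png",np.hstack(A)[:,:,::-1])
E
```

```text
time: 2.1
tcp_pos: [0.5254, -0.0095, 0.2709]
ee_rot: [[-0.91, 0.414, -0.001], [0.414, 0.91, 0.0], [0.001, 0.0, -1.0]]
wrist_force: [-0.6, 0.3, 0.3]
width: 0.497
(array([-0.21, -0.34,  9.39]), array([ 0.  , -0.06,  0.17]))
```

View pics/a1.png

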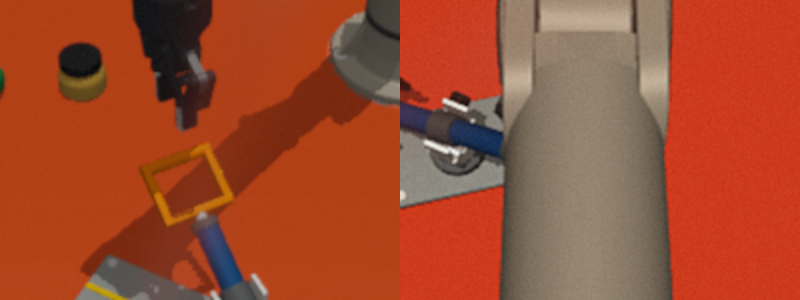

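```bash
python3 -m handwheel '[-0.2,-0.2,2,0,0,0,0,-0.2,-0.2,4,0,0,0,0,-0.2,-0.2,6,0,0,0,0,-0.2,-0.2,7.5,0,0,0,0,-0.2,-0.2,9,0,0,0,0,-0.2,-0.2,9.4,0,0,0,0,-0.2,-0.2,9.4,0,0,0,0]'
python3 - <<'E'
from h import *
print(rel(bar(-.626,.477,0)+[0,0,-.021],-.626))
im=viewer.read_camera("scene"); x,y,w,h=(230,160,150,130)
cv2.imwrite("pics/a2.png",cv2.resize(im[y:y+h,x:x+w],None,fx=4,fy=4)[:,:,::-1])
E
```

```text
time: 2.9
tcp_pos: [0.5263, -0.0118, 0.1769]
ee_rot: [[-0.911, 0.412, -0.001], [0.412, 0.911, 0.0], [0.001, -0.0, -1.0]]
wrist_force: [0.8, -0.4, 0.1]
width: 0.501
(array([-0.02, -0.17, -0.01]), array([-0.02, -0.07,  0.25]))
```

View pics/a2.png

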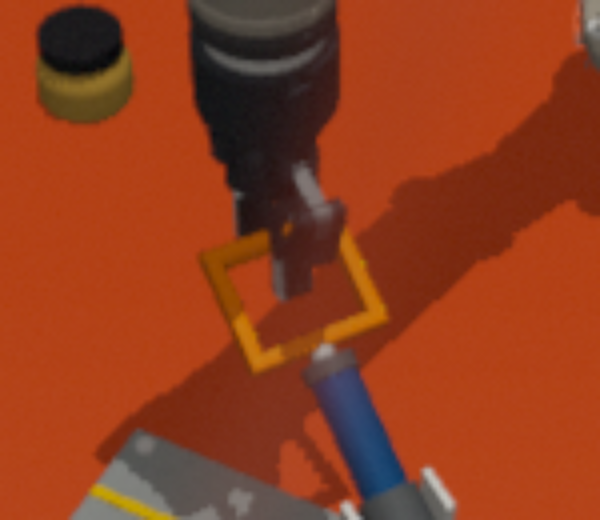

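One finger is inside the stirrup and the other beyond the bar, as intended, so I'll close.

```bash
python3 -m handwheel '[0,0,0,0,0,0,-1,0,0,0,0,0,0,-1,0,0,0,0,0,0,-1,0,0,0,0,0,0,-1,0,0,0,0,0,0,-1,0,0,0,0,0,0,-1]' 40
python3 - <<'E'
from h import *
im=viewer.read_camera("scene"); x,y,w,h=(230,160,150,130)
cv2.imwrite("pics/a3.png",cv2.resize(im[y:y+h,x:x+w],None,fx=4,fy=4)[:,:,::-1])
# path: swivel&tilt interpolated, rod 0
s=r.get_state();R=np.array(s["ee_rot"]);p0=bar(-.626,.477,0)
for f in np.linspace(0,1,13)[1:]:
    sw,ti=-.626*(1-f),.477*(1-f); d=R.T@(bar(sw,ti,0)-p0)*100
    print(np.round(d,1),"turn z",round(-35.9*f,1))
E
```

```text
time: 3.55
tcp_pos: [0.5269, -0.0137, 0.178]
ee_rot: [[-0.91, 0.414, 0.0], [0.414, 0.91, -0.001], [-0.001, -0.0, -1.0]]
wrist_force: [-2.6, -3.3, 5.6]
width: 0.148
[-0.8 -0.3  0.6] turn z -3.0
[-1.6 -0.5  1.2] turn z -6.0
[-2.5 -0.6  1.9] turn z -9.0
[-3.3 -0.7  2.5] turn z -12.0
[-4.2 -0.7  3.1] turn z -15.0
[-5.1 -0.6  3.8] turn z -18.0
[-5.9 -0.5  4.5] turn z -20.9
[-6.8 -0.3  5.1] turn z -23.9
[-7.6  0.   5.8] turn z -26.9
[-8.4  0.4  6.5] turn z -29.9
[-9.2  0.8  7.1] turn z -32.9
[-10.    1.3   7.8] turn z -35.9
```

View pics/a3.png

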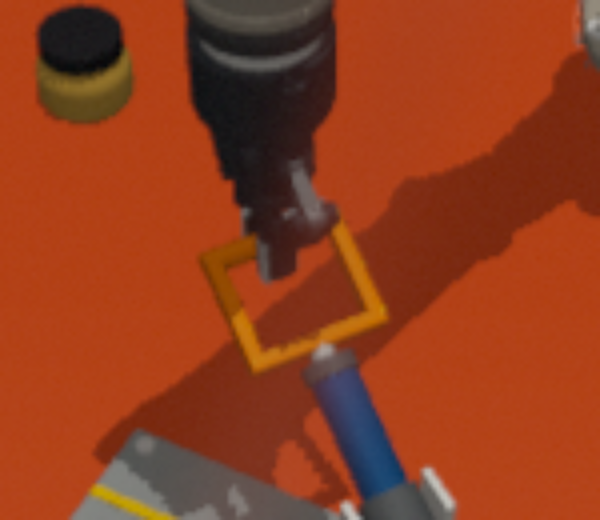

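Run:
```python
from h import *
s=r.get_state();R=np.array(s["ee_rot"]);p0=bar(-.626,.477,0)
for f in np.linspace(0,1,13)[1:]:
    sw,ti=-.626*(1-f),.477*(1-f); d=R.T@(bar(sw,ti,.010*min(1,f*4))-p0)*100
    print(np.round(d,1),"turn z",round(-35.9*f,1))
```

```text
[-0.8 -0.6  0.5] turn z -3.0
[-1.7 -1.1  1. ] turn z -6.0
[-2.6 -1.6  1.5] turn z -9.0
[-3.5 -1.6  2.2] turn z -12.0
[-4.5 -1.6  2.9] turn z -15.0
[-5.4 -1.5  3.6] turn z -18.0
[-6.3 -1.4  4.3] turn z -20.9
[-7.2 -1.2  5. ] turn z -23.9
[-8.1 -0.9  5.7] turn z -26.9
[-8.9 -0.5  6.4] turn z -29.9
[-9.8 -0.   7.1] turn z -32.9
[-10.5   0.5   7.8] turn z -35.9
```

First half, then check.

```bash
python3 -m handwheel '[-0.4,-0.3,0.2,0,0,-1.5,-1,-0.8,-0.6,0.5,0,0,-3,-1,-1.2,-0.9,0.7,0,0,-4.5,-1,-1.7,-1.1,1,0,0,-6,-1,-2.2,-1.4,1.2,0,0,-7.5,-1,-2.6,-1.6,1.5,0,0,-9,-1,-3.5,-1.6,2.2,0,0,-12,-1,-4.5,-1.6,2.9,0,0,-15,-1,-5.4,-1.5,3.6,0,0,-18,-1,-5.4,-1.5,3.6,0,0,-18,-1]' 50
python3 - <<'E'
from h import *
s=r.get_state(); print(bar(-.313,.239,.01)-[0,0,.02]-s["tcp_pos"])
print(rel(bar(0,0,.010)+[0,0,-.020],0))
im=viewer.read_camera("scene"); x,y,w,h=(230,180,150,150)
cv2.imwrite("pics/a4.png",cv2.resize(im[y:y+h,x:x+w],None,fx=4,fy=4)[:,:,::-1])
E
```

```text
time: 4.6
tcp_pos: [0.5715, -0.0438, 0.1407]
ee_rot: [[-0.994, 0.109, 0.002], [0.109, 0.994, 0.006], [-0.001, 0.006, -1.0]]
wrist_force: [1.7, 5.6, -2.1]
width: 0.148
[-0.00314855 -0.00601886  0.00189324]
(array([-5.29, -0.34,  4.07]), array([  0.36,   0.11, -17.52]))
```

View pics/a4.png

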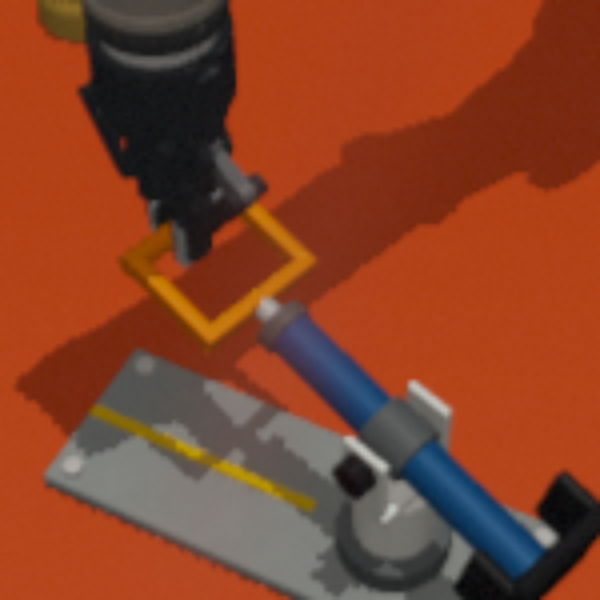

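```bash
python3 -m handwheel '[-0.5,-0.1,0.4,0,0,-1.8,-1,-1.1,-0.1,0.8,0,0,-3.6,-1,-1.6,-0.1,1.2,0,0,-5.4,-1,-2.2,-0.1,1.7,0,0,-7.2,-1,-2.7,-0.1,2.1,0,0,-9,-1,-3.3,0,2.5,0,0,-10.8,-1,-3.8,0,2.9,0,0,-12.5,-1,-4.4,0.1,3.4,0,0,-14.5,-1,-4.9,0.2,3.8,0,0,-16,-1,-5.4,0.3,4.2,0,0,-17.8,-1,-5.4,0.3,4.2,0,0,-17.8,-1,-5.4,0.3,4.2,0,0,-17.8,-1]'
python3 - <<'E'
from h import *
s=r.get_state(); print(bar(0,0,.01)-[0,0,.02]-s["tcp_pos"])
print(rel(bar(0,0,.010)+[0,0,-.020],0))
im=viewer.read_camera("scene"); x,y,w,h=(230,180,150,150)
cv2.imwrite("pics/a5.png",cv2.resize(im[y:y+h,x:x+w],None,fx=4,fy=4)[:,:,::-1])
im=viewer.read_camera("top"); cv2.imwrite("pics/a5t.png",im[:,:,::-1])
E
```

```text
time: 5.85
tcp_pos: [0.6242, -0.0469, 0.0989]
ee_rot: [[-0.98, -0.199, -0.0], [-0.199, 0.98, 0.006], [-0.001, 0.006, -1.0]]
wrist_force: [-0.1, 4.8, 0.1]
width: 0.144
[-0.0003838  -0.00574987  0.00113357]
(array([ 0.15, -0.56, -0.12]), array([0.34, 0.06, 0.23]))
```

View pics/a5.png

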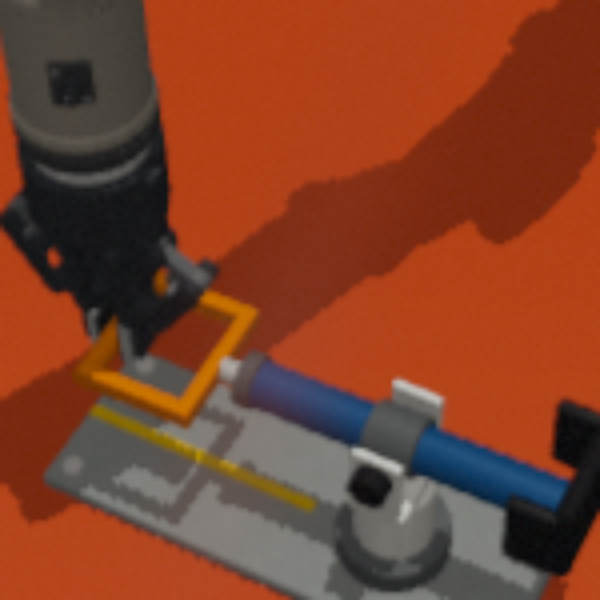

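View pics/a5t.png

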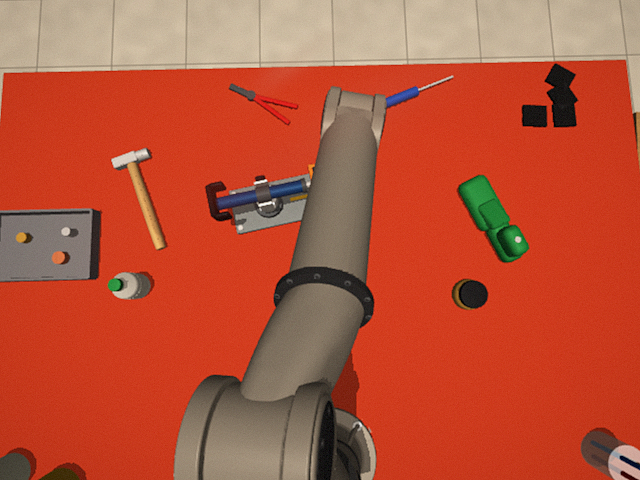

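```bash
cat >> h.py <<'E'
def axis():
    N=[]
    for n,roi in(("scene",(270,250,110,100)),("top",(215,160,95,60))):
        im=viewer.read_camera(n); x,y,w,h=roi; z=np.zeros_like(im); z[y:y+h,x:x+w]=im[y:y+h,x:x+w]
        m=cv2.inRange(cv2.cvtColor(z,cv2.COLOR_RGB2HSV),(100,100,40),(130,255,255))
        c=cv2.minAreaRect(np.argwhere(m)[:,::-1].astype(np.float32)); 
        vx,vy,x0,y0=cv2.fitLine(np.argwhere(m)[:,::-1].astype(np.float32),cv2.DIST_L2,0,.01,.01).ravel()
        print(n,int((m>0).sum()),"line",round(x0,1),round(y0,1),round(vx,3),round(vy,3))
        o,d1=ray(n,(x0-40*vx,y0-40*vy)); _,d2=ray(n,(x0+40*vx,y0+40*vy)); nn=np.cross(d1,d2); N.append((nn/np.linalg.norm(nn),o))
    d=np.cross(N[0][0],N[1][0]); d/=np.linalg.norm(d); d*=-np.sign(d[1])
    A=np.array([N[0][0],N[1][0],[np.cos(yaw),np.sin(yaw),0]]); p=np.linalg.solve(A,[N[0][0]@N[0][1],N[1][0]@N[1][1],A[2]@np.r_[O,.12]])
    print("axis at pivot",p.round(4),"vs",O,.12,"swivel",np.arctan2(d[1],d[0])-yaw,"tilt",np.arcsin(d[2]))
E
python3 - <<'E'
from h import *
axis()
E
```

```text
scene 609 line 338.8 292.7 0.929 0.371
top 755 line 261.3 194.1 0.978 -0.207
axis at pivot [0.5884 0.1238 0.12  ] vs [0.5887 0.1239] 0.12 swivel 0.0006706187335285829 tilt -0.03755365685262189
```

```bash
python3 -m handwheel '[0,-0.5,-0.1,0,0,0,-1,0,-1,-0.2,0,0,0,-1,0,-1.5,-0.3,0,0,0,-1,0,-2,-0.3,0,0,0,-1,0.1,-2.5,-0.3,0,0,0,-1,0.1,-3,-0.3,0,0,0,-1,0.1,-3.5,-0.3,0,0,0,-1,0.1,-4,-0.3,0,0,0,-1,0.1,-4.4,-0.3,0,0,0,-1,0.1,-4.6,-0.3,0,0,0,-1,0.1,-4.6,-0.3,0,0,0,-1,0.1,-4.6,-0.3,0,0,0,-1]' 60
python3 - <<'E'
from h import *
s=r.get_state(); d=np.array(s["tcp_pos"])[:2]-O; print("rod est",np.linalg.norm(d)-.17,"sw",np.arctan2(d[1],d[0])-yaw); print(rel(bar(0,0,.050)+[0,0,-.0175],0))
axis()
im=viewer.read_camera("scene"); x,y,w,h=(220,180,150,150)
cv2.imwrite("pics/a6.png",cv2.resize(im[y:y+h,x:x+w],None,fx=4,fy=4)[:,:,::-1])
E
```

```text
time: 7.25
tcp_pos: [0.6316, -0.0878, 0.1006]
ee_rot: [[-0.98, -0.201, -0.003], [-0.201, 0.98, 0.012], [0.001, 0.012, -1.0]]
wrist_force: [-0.9, 12.0, -2.4]
width: 0.142
rod est 0.0459789685800428 sw 0.0036399381934164587
(array([ 0.08, -0.4 , -0.19]), array([ 0.68, -0.04,  0.34]))
scene 603 line 339.1 293.0 0.924 0.381
top 756 line 260.9 194.2 0.978 -0.207
axis at pivot [0.5884 0.1238 0.1199] vs [0.5887 0.1239] 0.12 swivel -0.0031517471875930347 tilt -0.022905559378951182
```

View pics/a6.png

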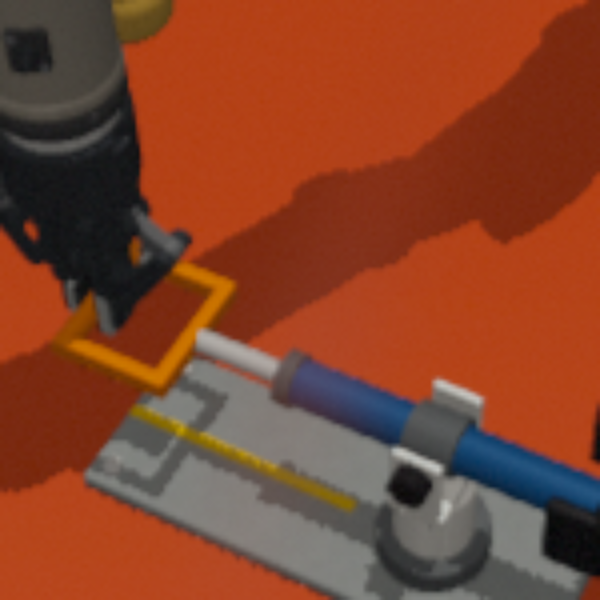

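```bash
python3 -m handwheel '[0,-0.2,0,0,0,0,-1,0,-0.4,-0.1,0,0,0,-1,0,-0.4,-0.1,0,0,0,-1,0,-0.4,-0.1,0,0,0,-1]' 60
python3 - <<'E'
from h import *
s=r.get_state(); d=np.array(s["tcp_pos"])[:2]-O; print("rod est",np.linalg.norm(d)-.17,"sw",np.arctan2(d[1],d[0])-yaw,s["wrist_force"],s["tcp_pos"])
axis()
im=viewer.read_camera("scene"); x,y,w,h=(250,250,75,60)
cv2.imwrite("pics/a7.png",cv2.resize(im[y:y+h,x:x+w],None,fx=8,fy=8)[:,:,::-1])
print("mouth px",proj("scene",bar(0,0,-.075)),proj("scene",bar(0,0,-.069)),proj("scene",bar(0,0,-.063)))
E
```

```text
time: 7.8
tcp_pos: [0.6323, -0.0911, 0.1014]
ee_rot: [[-0.98, -0.201, -0.003], [-0.201, 0.979, 0.012], [0.001, 0.013, -1.0]]
wrist_force: [-0.4, 10.7, -2.6]
width: 0.145
rod est 0.049386044114400424 sw 0.003564663372807031 [-0.40826964 10.74113042 -2.56658883] [ 0.63230436 -0.09110906  0.10135428]
scene 606 line 339.2 293.1 0.924 0.382
top 758 line 260.8 194.3 0.978 -0.211
axis at pivot [0.5884 0.1238 0.1197] vs [0.5887 0.1239] 0.12 swivel -0.0005024653548024727 tilt -0.018425919083518243
mouth px [290.78762133 272.73924343] [288.44398885 271.74496348] [286.10829209 270.75405023]
```

View pics/a7.png

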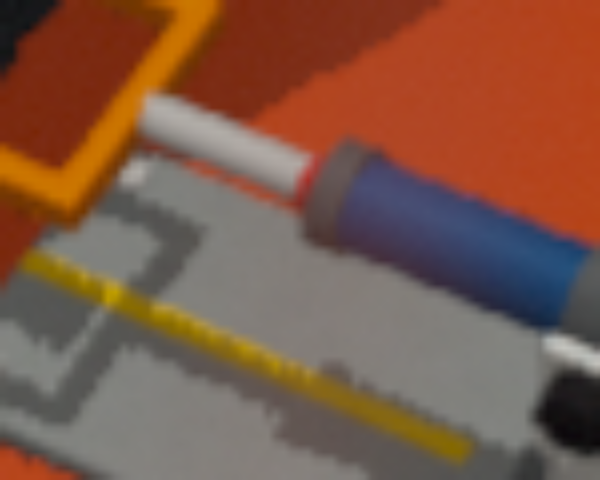

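```bash
python3 -m handwheel '[0,-0.05,0,0,0,0,-1,0,-0.05,0,0,0,0,-1,0,-0.05,0,0,0,0,-1,0,-0.05,0,0,0,0,-1,0,-0.05,0,0,0,0,-1,0,-0.05,0,0,0,0,-1,0,-0.05,0,0,0,0,-1,0,-0.05,0,0,0,0,-1]'
python3 - <<'E'
from h import *
s=r.get_state(); d=np.array(s["tcp_pos"])[:2]-O; print("rod est",np.linalg.norm(d)-.17,s["wrist_force"],s["width"],np.abs(s["dq"]).max())
axis()
im=viewer.read_camera("scene")
x,y,w,h=(250,250,75,60)
cv2.imwrite("pics/a8.png",cv2.resize(im[y:y+h,x:x+w],None,fx=8,fy=8)[:,:,::-1])
# redness across the rod's line, sampled along it: px offset of band extent vs predicted
for k in np.arange(-.056,-.08,-.001):
    p=proj("scene",bar(0,-.01,k)+[0,0,.006]); v=cv2.getRectSubPix(im,(1,1),tuple(map(float,p)))[0,0]; print(round(.17+k,3),v.tolist(),end=" ")
t=viewer.read_camera("top"); cv2.imwrite("pics/t8.png",t[:,:,::-1])
t0=cv2.imread("pics/top0.png")[:,:,::-1]
for nm,(x,y,w,h) in dict(last=(440,160,100,110),tin=(440,265,60,55),glue=(95,260,70,50),hammer=(100,140,75,115)).items(): print(nm,np.abs(t[y:y+h,x:x+w].astype(int)-t0[y:y+h,x:x+w]).mean())
E
```

```text
time: 8.75
tcp_pos: [0.6324, -0.0913, 0.1013]
ee_rot: [[-0.979, -0.202, -0.004], [-0.202, 0.979, 0.013], [0.001, 0.013, -1.0]]
wrist_force: [-1.4, 12.1, -2.8]
width: 0.139
rod est 0.04955772630782984 [-1.38766943 12.10158995 -2.78674525] 0.1388530828684524 0.001427315017440048
scene 608 line 339.1 293.0 0.924 0.383
top 762 line 260.6 194.3 0.978 -0.208
axis at pivot [0.5883 0.1238 0.1198] vs [0.5887 0.1239] 0.12 swivel -0.002618156529506699 tilt -0.01943685508253793
0.114 [171, 165, 159] 0.113 [171, 164, 158] 0.112 [172, 165, 159] 0.111 [173, 165, 159] 0.11 [174, 167, 161] 0.109 [173, 165, 159] 0.108 [172, 163, 157] 0.107 [172, 162, 157] 0.106 [173, 159, 153] 0.105 [175, 155, 150] 0.104 [177, 145, 139] 0.103 [178, 121, 115] 0.102 [179, 94, 87] 0.101 [173, 76, 70] 0.1 [164, 64, 58] 0.099 [151, 63, 58] 0.098 [131, 71, 68] 0.097 [113, 80, 77] 0.096 [106, 83, 82] 0.095 [102, 85, 84] 0.094 [100, 86, 85] 0.093 [100, 86, 85] 0.092 [100, 85, 84] 0.091 [99, 85, 84] last 3.4054848484848486
tin 3.458989898989899
glue 3.2562857142857142
hammer 3.183072463768116
```

View pics/a8.png

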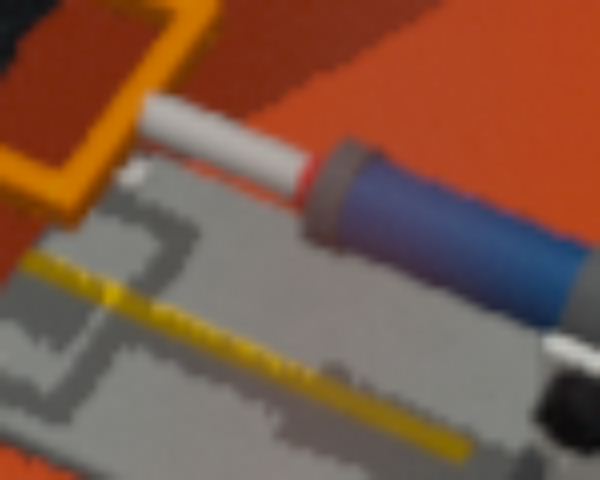

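```bash
python3 -c "
from cell import r
print(r.job_done())"
```

```text
the job is handed in; nothing more can be done
None
```

The job is handed in at about 9 s, with the gripper still closed on the stirrup bar and holding the rod drawn out. No verdict was reported, so what follows rests on my own checks.

I gripped the bar from above, swung the tube about 0.63 rad to the yellow line and brought it down about 0.48 rad to level. Then I pulled the rod out.

| Check | Last reading | Allowed |
|---|---|---|
| Swivel (two-view measurement of the tube) | about -0.003 rad | ±0.10 |
| Tilt (same measurement) | about -0.02 rad | ±0.09 |
| Rod, from the gripper position | 49.6 mm | 44–56 |
| Rod, from the red band's front edge in the picture | about 51 mm | 44–56 |
| Wrist force along the rod | 12 N, matching the spring at 50 mm | – |

- **At rest:** the arm was still at the end, and the gripper opening read about 12 mm on the 14 mm bar.
- **Tilt:** the camera tilt was slightly negative, while the gripper height gave about level. Both are well inside the limit.
- **Red band:** the scene camera looks from behind, so the collar hides roughly 3 mm of the band. I allowed for that in the picture check.
- **Bystanders:** the last, glue bottle, tin and hammer looked unmoved in the top view. The picture differences around all four were equally small, 3.2 to 3.5 grey levels.

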